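Square up the dumbbells and snap the keeper bar shut

ROBOT

A 7-joint arm with a two-finger parallel gripper is mounted at the origin on the work surface. World frame = base frame: x ahead of the robot, y to its left, z up, the work surface at z = 0. Lengths are in m, angles in rad, forces in N, time in s.
With the tool pointing down it reaches from about 0.425 to 0.875 m from the base axis. Payload 4.7 kg.
Tool frame: the origin (TCP) lies midway between the tips of the shut fingers; the grasp point (between the pads) lies 19 mm behind it; z points along the fingers, y is the line along which they close (so a half turn about z gives the same grasp; the last joint's range is limited). The gripper opens to 85 mm and grips with 20 to 120 N. Pads are 22 mm wide; open, the fingers measure 114 mm over their backs; the gripper's body (76 mm by 85 mm) begins 54 mm behind the grasp point. The pads swing forward as they close: fully open they stand 13 mm farther back than shut.
Start: joints at [-1.227, 0.321, -0.07, 1.45, 0.023, 1.371, -0.057], TCP at [0.211, 0.615, 0.231] pointing down, gripper open.
Joint ranges: [-2.86, 2.86], [-0.3, 2.09], [-1.38, 1.24], [0.06, 2.45], [-1.56, 4.7], [0.09, 2.05], [-2.69, 2.69]. Speed limits (rad/s): [2.57, 2.57, 3.14, 3.14, 3.14, 3.14, 3.14].

INTERFACE

Orientations are given as a unit quaternion [w, x, y, z].
In Python, from station import r gives the robot as it stands. Calls block until the motion is done:
- r.move_to(position, orientation): joint-space move of the TCP to a pose.
- r.move_straight(position, feed=0.15, rot=None): straight line of the TCP; rot=None keeps the orientation; feed is the mean speed in m/s.
- r.goto_joints(angles): joint-space move.
- r.move_gripper(opening, effort=None): opening from 0.0 (shut) to 1.0 (fully open); effort is the grip in N (None keeps the last); returns when the fingers have stopped.
- r.dwell(seconds).
- r.ik(position, orientation): joint angles nearest the present ones, or None.
- r.capture(name): name is "scene" or "side" or "wrist"; returns a dict with "frame" (480x640x3 uint8, blue, green, red), "vertical_fov" (degrees; the focal length in pixels is half the picture's height over the tangent of half this angle, whatever the lens; pixels are square), "cx", "cy" (the principal point, pixels), "R" (3x3) and "t" (3): a world point X has camera coordinates R X + t. Camera axes: x right, y down, z forward; pixel columns grow to the right and rows downward; lengths in m; the calibration is good to about 2 mm. A picture is of the moment at which its call begins. There is no depth.
A pose or a line that the arm cannot do raises r.Unreachable and nothing moves.
- r.finish_job(): hands the job in; it is judged then, once.
Readings, each from a call of its own:
- r.get_time_s(): time.
- r.get_qpos(): joint angles.
- r.get_qd(): joint speeds.
- r.get_effort(): joint torques, N m.
- r.get_eef_pos(): TCP position.
- r.get_tcp_rot(): TCP orientation.
- r.get_wrist_force(): force on the tool from outside, world axes, zero at the start.
- r.get_torque(): the same for the moment, N m.
- r.get_gripper_width(): opening from 0.0 (shut) to 1.0 (fully open).
- r.get_gripper_force(): force on a finger pad.
Only numpy, scipy, OpenCV 4.12 (cv2) and the standard library are available. Lean on these libraries where they do the work, as an engineer would, in place of code of your own. Each camera call takes 0.05 s, during which the arm holds its last target. There are 200 camera calls.

TASK

Make the dumbbell shelf safe for the night: slide both hex dumbbells straight back in their channels until they sit square against the rear stop, then swing the red keeper bar up and over, down across their handles, and press it until its sprung catches snap it fully home. Press by feel, firmly enough for the catches but without forcing the bar against its stop; do not knock the upper ledge, and leave everything else where it stands.

Things in the scene. Friction and masses are not known exactly. Their poses are not given: they have to be found in the camera images.
- shelf: Fixed oak dumbbell shelf, base 258 x 330 mm, rubber front edge at x = -132. Origin: on the table, below the middle of the shut keeper bar. x from the open front (robot side) to the back, y left, z up. Two channels along x in a grey rubber liner, floor z = 33. Grey cheek plates 5 mm thick at y = +-100, x = -117 to 93, top z = 108. Two rear posts. Offsets here are in mm in this frame.
- home_left (a point): Where the left dumbbell's centre is when home: middle of the left channel (y = +40), x = 0, z = 62 of the shelf. Low ribs (8 mm) beside the channel leave a dumbbell about 8 mm of play to either side.
- home_right (a point): The same for the right channel (y = -40).
- rear_stop (a point): Top edge of the rubber face of the rear stop, a 195 mm wide strip across both channels: x = 78, y = 0, z = 72 of the shelf. A dumbbell pushed against it is home.
- dumbbell_a: Hex dumbbell, 0.7 to 1 kg, 156 mm long, in the left channel, 38 to 55 mm too far forward and slightly askew. Origin: its centre; x along the handle, parallel to the shelf's x when square. Two black hex heads 34 long, 58 across flats, 67 across corners, lying on a flat, tops at z = 91 of the shelf; steel handle 28 diameter, 88 long. Flat front face 78 before the centre.
- dumbbell_b: The same kind of dumbbell in the right channel (y = -40 of the shelf).
- keeper (a joint): Keeper angle, rad: 0 shut, 1.57 bar straight up, 3.14 bar lying level in front of the shelf; limit 3.3; starts at 2.95 to 3.28. The hinge is stiff and stays where left; the bar moves with 1 to 6 N. From 0.13 on, two spring balls in the cheeks resist: 10 to 15 N down on the bar takes it past them at 0.05; then it snaps to 0, a hard stop, and holds against about 10 N. Above 0.05 it is not caught.
- keeper_hinge (a point): Middle of the keeper's hinge axis, which is parallel to the shelf's y: x = -95, z = 88 of the shelf. The bar's centre line turns on a radius of 95 mm about it: at joint angle q it is at x = -95 + 95 cos q, z = 88 + 95 sin q of the shelf.
- keeper_bar: Moving keeper: round bar along the shelf's y with a red sleeve, 18 mm diameter, 140 long, on two flat steel arms (6 x 14 mm) at y = +-88. Origin: middle of the bar on its centre line; at joint 0 its axes are the shelf's. Shut, it lies at x = 0, z = 88 of the shelf, 3 mm over the handles, 12 mm lower than the heads' tops: with a dumbbell too far forward it lands on a head and cannot close.
- ledge: Fixed upper oak ledge of the shelf, 126 x 330 mm, 18 thick. Origin: centre of its underside, x = 65, z = 222 of the shelf. Its front edge (x = 0) is straight above the shut bar, so an upright gripper does not fit over the shut bar: come under the edge with the tool leaning 25 degrees or more, fingertips pointing down and to the back.
- kettlebell: Bystander: dark cast iron kettlebell, 137 mm high, body 92 mm across, handle 106 mm wide, standing on the ledge. Origin: centre of its underside.
- coaster: Bystander: blue and white round ceramic coaster, 96 mm across, 8 mm thick, lying on the ledge. Origin: centre of its underside.
- wrist_roller: Bystander: aluminium wrist roller bar with black grips, 300 mm long, 36 mm high, lying on the table to the right. Origin: below its middle, on the table; x along it.
- plate_0: Bystander: green change plate, 130 mm across, 16 mm thick with a 52 mm hole, lying on the table to the left. Origin: centre of its underside.
- plate_1: Bystander: white change plate of the same size, lying on the green one.
- shaker: Bystander: grey shaker bottle with red cap, 190 mm high, 76 mm across, on the table to the left. Origin: centre of its underside.
- chalk_jar: Bystander: white chalk jar, 70 mm high, 72 mm across, on the table to the right. Origin: centre of its underside.
Things that resemble listed ones, but are neither listed nor needed, are in the scene too. What is shaped like the dumbbell_b but blue or purple is not meant.

How it is judged:
By the outcome, as a careful person would: the job done as asked, in the order asked, and still so for the second after the job is handed in, with the robot touching nothing.
It also fails if it takes over 67 s, if anything falls off the work surface, if the arm or the gripper's body presses on something with over 40 N, if the wrist force passes 120 N, or if a joint passes its speed limit or range.

## Working session

There is one attempt and no reset: what is moved stays moved. The work goes in short steps, each a Python script; the robot and the scene stay as the last script left them, time stands still between calls to the robot, and variables do not carry over. Pictures are saved under pics/ and viewed, at most 10 in all, crops included, and the job is handed in when it is done.

```bash
ls; mkdir -p pics; python3 - <<'E'
from station import r
import cv2,numpy as np
for n in ("scene","side"):
    c=r.capture(n); cv2.imwrite(f"pics/{n}0.png",c["frame"])
    print(n,c["vertical_fov"],c["cx"],c["cy"],np.round(c["R"],3).tolist(),np.round(c["t"],3).tolist())
print(r.get_time_s(),r.get_tcp_rot())
E
```

```text
pics
scene 57.94228447360222 317.94716212783584 238.2442113610714 [[-0.983, 0.181, -0.014], [0.163, 0.845, -0.509], [-0.08, -0.503, -0.861]] [0.551, -0.002, 1.177]
side 52.11166829697659 318.41466592540957 230.8891741099597 [[0.988, -0.153, -0.015], [-0.122, -0.722, -0.681], [0.093, 0.675, -0.732]] [-0.538, 0.164, 1.291]
0.1 [-1.09654455e-04  1.64120861e-01  9.86439864e-01 -8.51911176e-04]
```

View pics/scene0.png

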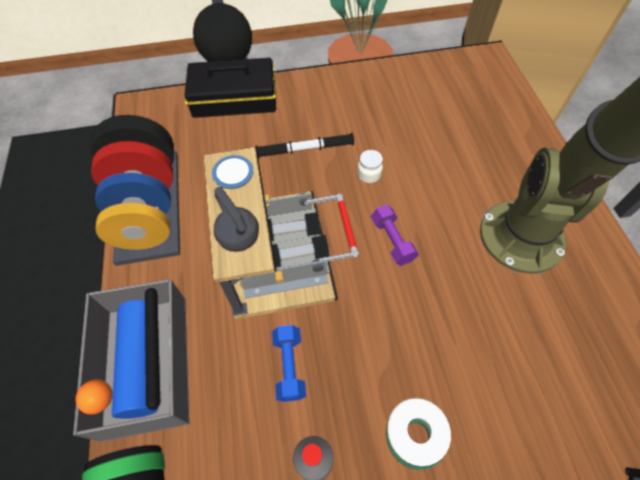

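View pics/side0.png

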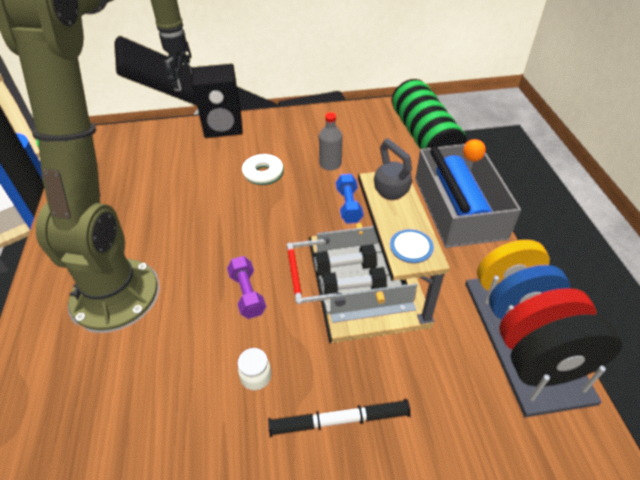

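```bash
python3 - <<'E'
import cv2
for n,(x,y) in {"scene":(195,130),"side":(270,160)}.items():
    im=cv2.imread(f"pics/{n}0.png")[y:y+195,x:x+190]
    cv2.imwrite(f"pics/{n}0z.png",cv2.resize(im,None,fx=3,fy=3,interpolation=cv2.INTER_CUBIC))
E
```

```text
(no output)
```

View pics/scene0z.png

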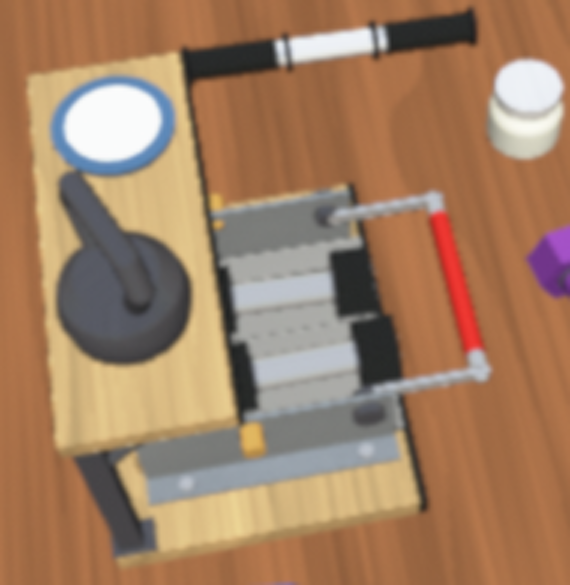

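View pics/side0z.png

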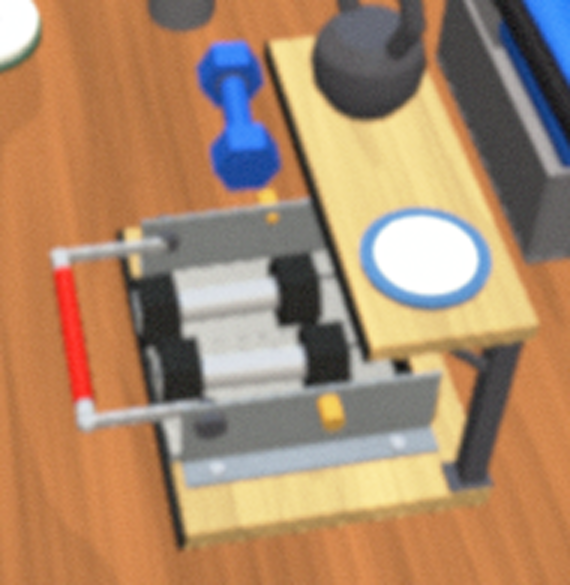

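The scene shot puts the ledge top corners near crop px (183,52), (28,75), (58,450) and (238,422). In the side shot they are near (268,42), (370,350) and (536,325). The red bar lies level at the front, and both dumbbells sit too far forward. I'll fit the shelf pose from these corners and the red bar ends.

```bash
cat > h.py <<'E'
from station import r
import cv2,numpy as np,json,os
from scipy.optimize import least_squares
from scipy.spatial.transform import Rotation as Ro
def proj(c,X):
    f=240/np.tan(np.radians(c["vertical_fov"])/2); p=np.atleast_2d(X)@np.array(c["R"]).T+c["t"]
    return p[:,:2]/p[:,2:]*f+[c["cx"],c["cy"]]
def ray(c,uv):
    f=240/np.tan(np.radians(c["vertical_fov"])/2); R=np.array(c["R"])
    d=R.T@np.array([(uv[0]-c["cx"])/f,(uv[1]-c["cy"])/f,1]); return -R.T@c["t"],d/np.linalg.norm(d)
def onz(c,uv,z):
    o,d=ray(c,uv); return o+d*(z-o[2])/d[2]
def tri(c1,u1,c2,u2):
    o1,d1=ray(c1,u1);o2,d2=ray(c2,u2)
    s=np.linalg.lstsq(np.c_[d1,-d2],o2-o1,rcond=None)[0]; a,b=o1+s[0]*d1,o2+s[1]*d2
    return (a+b)/2,np.linalg.norm(a-b)
S=json.load(open("shelf.json")) if os.path.exists("shelf.json") else None
def W(p,S_=None):  # shelf mm -> world m
    x,y,a=S_ if S_ is not None else S; p=np.atleast_2d(p)/1000.
    return np.squeeze(np.c_[x+np.cos(a)*p[:,0]-np.sin(a)*p[:,1],y+np.sin(a)*p[:,0]+np.cos(a)*p[:,1],p[:,2]])
def L(X): # world m -> shelf mm
    x,y,a=S; d=np.asarray(X,float)-[x,y,0]
    return np.array([np.cos(a)*d[0]+np.sin(a)*d[1],-np.sin(a)*d[0]+np.cos(a)*d[1],d[2]])*1000
def red(im):
    b,g,q=[im[...,i].astype(int) for i in range(3)]
    return ((q>130)&(g<70)&(b<70)).astype(np.uint8)
def redbar(c):  # long thin red blob: ends
    n,l,s,_=cv2.connectedComponentsWithStats(red(c["frame"])); out=[]
    for i in range(1,n):
        if s[i,4]<60: continue
        p=np.argwhere(l==i)[:,::-1].astype(float); m=p.mean(0); u,w,v=np.linalg.svd(p-m,full_matrices=False)
        k=(p-m)@v[0]; wd=np.ptp((p-m)@v[1]); 
        out.append((np.ptp(k)/(wd+1),np.ptp(k),m+v[0]*k.min(),m+v[0]*k.max(),m))
    return out
E
python3 - <<'E'
from h import *
C={n:r.capture(n) for n in("scene","side")}
off={"scene":(195,130),"side":(270,160)}
T=240
P=[("scene",(2,-165,T),(183,52)),("scene",(128,-165,T),(28,75)),("scene",(128,165,T),(58,448)),("scene",(2,165,T),(238,420)),
("side",(2,165,T),(268,42)),("side",(2,-165,T),(370,352)),("side",(128,-165,T),(536,325)),
("side",(-132,-165,0),(183,546)),("scene",(-132,165,0),(425,510)),
("side",(-117,-102.5,108),(178,425)),("side",(93,-102.5,108),(440,374))]
def res(s): return np.concatenate([proj(C[n],W(m,s))[0]-(np.array(u)+.5)/3+.5-off[n] for n,m,u in P])
s=least_squares(res,[.6,0,0],loss="soft_l1").x
print(s,np.degrees(s[2])); print(np.round(res(s).reshape(-1,2),1).tolist())
json.dump(s.tolist(),open("shelf.json","w"))
import h; h.S=s
B={}
for n in C:
    o=[x for x in redbar(C[n])]; o=[x for x in o if x[0]>3]; print(n,[(round(x[0],1),x[2].round(1),x[3].round(1)) for x in o]); B[n]=sorted([o[0][2],o[0][3]],key=lambda e:e[1])
for a,b in((0,1),(1,0)):  # scene top = -y = side bottom
    X,e=tri(C["scene"],B["scene"][a],C["side"],B["side"][b]); l=L(X); print(X.round(4),e,l.round(1),np.arctan2(l[2]-88,l[0]+95)%(2*np.pi))
E
```

```text
[ 0.66138771 -0.07545063  0.0063766 ] 0.3653523242391227
[[0.1, -0.5], [-1.2, -0.2], [-2.2, -0.4], [0.6, -2.1], [-1.4, -0.3], [-1.4, -1.0], [1.9, -0.2], [-2.8, 3.3], [0.7, 1.7], [0.6, -4.6], [0.6, -0.0]]
scene [(np.float64(6.1), array([340.4, 201.6]), array([352.3, 245.4]))]
side [(np.float64(5.9), array([297.2, 291.6]), array([290.4, 250.3]))]
[ 0.4733 -0.1433  0.096 ] 0.0004412334947500973 [-188.5  -66.6   96. ] 3.056548983530739
[ 0.4718 -0.0104  0.0946] 0.0001838748201589437 [-189.1   66.2   94.6] 3.0713367293169207
```

```bash
cat >> h.py <<'E'
def ori(lean,mode,flip=1,yaw=None):
    """tool z = down tilted 'lean' deg toward shelf +x; mode 'y': fingers close along shelf y; 'x': in the xz plane"""
    a=S[2] if yaw is None else yaw; l=np.radians(lean)
    z=np.array([np.sin(l),0,-np.cos(l)]); y=np.array([0,1.,0]) if mode=='y' else np.array([np.cos(l),0,np.sin(l)]); y=y*flip
    M=np.c_[np.cross(y,z),y,z]; M=Ro.from_euler('z',a).as_matrix()@M
    return Ro.from_matrix(M).as_quat()[[3,0,1,2]]
E
python3 - <<'E'
from h import *
q0=r.get_qpos()
for p,l,m in(((-150,0,300),0,'y'),((-150,40,75),0,'y'),((-95,-40,75),0,'y'),((-190,0,85),40,'x'),((-190,0,85),30,'x'),((-95,0,180),40,'x'),((0,0,97),40,'x'),((0,0,97),30,'x')):
  for f in(1,-1):
    k=r.ik(W(p),ori(l,m,f)); print(p,l,m,f,None if k is None else np.round(k,2).tolist())
p=np.array(r.get_eef_pos()); r.move_straight(p+[0,0,.12]); 
for f in (1,-1):
    if r.ik(W((-150,0,300)),ori(0,'y',f)) is not None: r.move_to(W((-150,0,300)),ori(0,'y',f)); break
r.move_gripper(0.3)
c=r.capture("wrist"); cv2.imwrite("pics/w1.png",c["frame"]); print(r.get_time_s(),r.get_qpos(),r.get_wrist_force())
E
```

```text
(-150, 0, 300) 0 y 1 [0.07, 0.01, 0.02, 1.67, -0.0, 1.46, 1.67]
(-150, 0, 300) 0 y -1 [-0.67, -0.01, 0.76, 1.69, 0.01, 1.46, -1.47]
(-150, 40, 75) 0 y 1 [-0.59, 0.19, 0.67, 1.99, -0.14, 1.01, 1.72]
(-150, 40, 75) 0 y -1 [-0.67, 0.21, 0.76, 1.99, -0.17, 1.01, -1.4]
(-95, -40, 75) 0 y 1 [-0.49, 0.37, 0.77, 1.83, -0.29, 1.05, 1.97]
(-95, -40, 75) 0 y -1 [-0.56, 0.4, 0.86, 1.83, -0.34, 1.06, -1.13]
(-190, 0, 85) 40 x 1 None
(-190, 0, 85) 40 x -1 None
(-190, 0, 85) 30 x 1 None
(-190, 0, 85) 30 x -1 None
(-95, 0, 180) 40 x 1 [-0.35, -0.28, 0.45, 2.32, 0.1, 0.38, 0.05]
(-95, 0, 180) 40 x -1 [0.88, -0.25, -0.65, 2.29, -0.69, 0.45, -2.4]
(0, 0, 97) 40 x 1 [0.84, 0.18, -0.76, 2.16, 0.2, 0.16, -0.04]
(0, 0, 97) 40 x -1 [-0.9, 0.19, 1.09, 2.21, -1.1, 0.28, -2.02]
(0, 0, 97) 30 x 1 [-0.1, 0.15, 0.21, 2.05, -0.22, 0.42, 0.29]
(0, 0, 97) 30 x -1 [-0.87, 0.27, 1.09, 2.07, -0.68, 0.5, -2.47]
4.4583 [ 4.91927251e-02  1.23053823e-02  4.83658835e-02  1.67049926e+00
 -5.95305817e-04  1.45881086e+00  1.67470209e+00] [0.25936298 0.23940762 0.59044796]
```

View pics/w1.png

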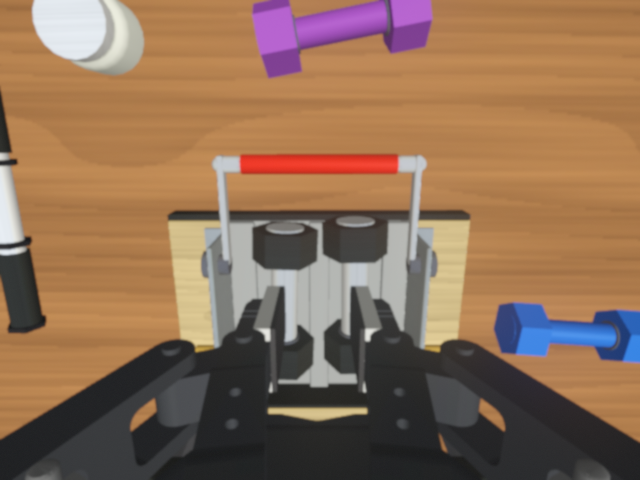

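The wrist view shows the front heads of both dumbbells. Their widest corners are at about (253,232)/(317,232) for b and (323,228)/(388,228) for a. The bar is at row 164, and the shelf's rubber front edge at rows 211–219, columns 168–470.

```bash
python3 - <<'E'
from h import *
c=r.capture("wrist")
for n,u,z in (("b l",(253,232),62),("b r",(317,232),62),("a l",(323,228),62),("a r",(388,228),62),("barL",(240,164),95),("barR",(398,164),95),
 ("edgeL",(168,213),0),("edgeR",(470,213),0),("cheek fr R",(206,229),108),("cheek L",(432,229),108),("cap b",(285,227),62),("cap a",(356,221),62)):
    print(n,L(onz(c,u,z/1000)).round(1))
g=c["frame"][195:275:2,[268,285,302,340,356,372]].max(2); print(np.c_[np.arange(195,275,2),g].tolist())
E
```

```text
b l [-118.5  -65.2   62. ]
b r [-118.5   -0.6   62. ]
a l [-122.7    5.5   62. ]
a r [-122.6   71.    62. ]
barL [-188.9  -68.3   95. ]
barR [-188.9   70.7   95. ]
edgeL [-125.1 -173.3    0. ]
edgeR [-125.1  176.9    0. ]
cheek fr R [-133.2  -98.9  108. ]
cheek L [-133.2  101.3  108. ]
cap b [-123.7  -32.8   62. ]
cap a [-129.9   38.5   62. ]
[[195, 176, 174, 172, 176, 181, 182], [197, 173, 171, 169, 179, 180, 180], [199, 170, 169, 168, 179, 179, 179], [201, 168, 168, 172, 178, 178, 178], [203, 168, 171, 177, 177, 177, 176], [205, 174, 179, 179, 177, 176, 174], [207, 178, 177, 177, 175, 174, 173], [209, 159, 150, 150, 149, 148, 147], [211, 87, 77, 77, 79, 78, 80], [213, 60, 62, 63, 64, 65, 65], [215, 67, 70, 70, 70, 83, 71], [217, 69, 70, 71, 92, 116, 73], [219, 82, 80, 91, 120, 122, 107], [221, 132, 110, 147, 127, 122, 139], [223, 101, 117, 106, 140, 133, 151], [225, 107, 123, 87, 92, 162, 84], [227, 125, 122, 119, 59, 94, 60], [229, 137, 124, 140, 62, 66, 68], [231, 93, 155, 113, 65, 68, 69], [233, 53, 139, 58, 65, 69, 70], [235, 59, 63, 59, 65, 69, 70], [237, 65, 65, 65, 64, 68, 69], [239, 65, 66, 67, 64, 68, 69], [241, 66, 66, 66, 64, 68, 69], [243, 65, 65, 66, 63, 68, 69], [245, 65, 65, 67, 63, 67, 68], [247, 66, 66, 66, 64, 68, 67], [249, 65, 65, 65, 63, 67, 67], [251, 64, 65, 65, 63, 68, 69], [253, 64, 65, 65, 65, 68, 68], [255, 64, 65, 64, 62, 67, 69], [257, 66, 66, 66, 63, 68, 68], [259, 67, 66, 65, 64, 67, 68], [261, 65, 66, 66, 74, 82, 87], [263, 65, 65, 66, 144, 170, 157], [265, 66, 66, 65, 173, 202, 182], [267, 70, 69, 81, 175, 203, 183], [269, 134, 125, 151, 175, 203, 183], [271, 179, 196, 181, 175, 203, 183], [273, 183, 204, 183, 175, 203, 183]]
```

```bash
cat > push.py <<'E'
from h import *
import sys
y=float(sys.argv[1]); q=ori(0,'y')
if np.linalg.norm(r.get_eef_pos()-W((-159,y,190)))>.005: r.move_straight(W((-159,y,190)),feed=.2,rot=q)
r.move_straight(W((-159,y,63)),feed=.12); f0=np.array(r.get_wrist_force()); print("down",f0.round(1),L(r.get_eef_pos()).round(1))
ax=np.array([np.cos(S[2]),np.sin(S[2]),0])
r.move_straight(W((-100,y,63)),feed=.05); print("at -100",(np.array(r.get_wrist_force())-f0).round(1))
x=-100
while x<-78:
    x+=1.5; r.move_straight(W((x,y,63)),feed=.03); f=np.array(r.get_wrist_force())-f0; print(x,L(r.get_eef_pos())[0].round(1),f.round(1))
    if abs(f@ax)>18: break
r.move_straight(W((x-25,y,63)),feed=.1); r.move_straight(W((x-25,y,190)),feed=.2)
c=r.capture("wrist"); cv2.imwrite(f"pics/p{int(y)}.png",c["frame"]); print(r.get_time_s())
E
python3 push.py -35
```

```text
down [0.1 0.1 1.3] [-158.3  -35.1   63.8]
at -100 [-5.2 -1.2  2.3]
-98.5 -100.2 [-6.4 -0.2  2.1]
-97.0 -98.7 [-6.2  0.6  1.4]
-95.5 -97.2 [-5.4 -1.1  1.4]
-94.0 -95.6 [-4.4 -0.2  1.3]
-92.5 -94.2 [-5.4 -0.6  1.1]
-91.0 -92.6 [-5.1  0.3  1.8]
-89.5 -91.1 [-4.7 -1.2  2.4]
-88.0 -89.6 [-4.9  0.5  2. ]
-86.5 -88.3 [-6.  -0.2  2. ]
-85.0 -88.4 [-9.4  0.2  5.2]
-83.5 -88.3 [-13.6   0.4   7.4]
-82.0 -88.4 [-18.3   0.4  11. ]
12.0083
```

```bash
python3 push.py 39 && python3 - <<'E'
from h import *
r.move_straight(W((-150,0,300)),feed=.25,rot=ori(0,'y'))
c=r.capture("wrist"); cv2.imwrite("pics/w2.png",c["frame"][120:400,140:500].repeat(2,0).repeat(2,1)); print(r.get_time_s())
E
```

```text
down [ 0.6 -0.1 -0.1] [-158.3   38.9   63.7]
at -100 [-5.8 -0.3  4. ]
-98.5 -100.0 [-6.3  1.1  3.3]
-97.0 -98.5 [-6.3 -1.3  3.6]
-95.5 -97.0 [-6.7  0.8  2.7]
-94.0 -95.5 [-5.3  0.   2.8]
-92.5 -94.0 [-5.4  1.2  2.7]
-91.0 -92.5 [-6.2  0.4  3. ]
-89.5 -91.0 [-6.2 -0.2  2.6]
-88.0 -89.6 [-5.1  0.3  1.7]
-86.5 -88.4 [-5.7  0.3  3.2]
-85.0 -88.4 [-11.1   0.4   6.8]
-83.5 -88.5 [-14.7   0.1   9.9]
-82.0 -88.5 [-18.9   0.4  13.2]
19.3833
20.0833
```

View pics/w2.png

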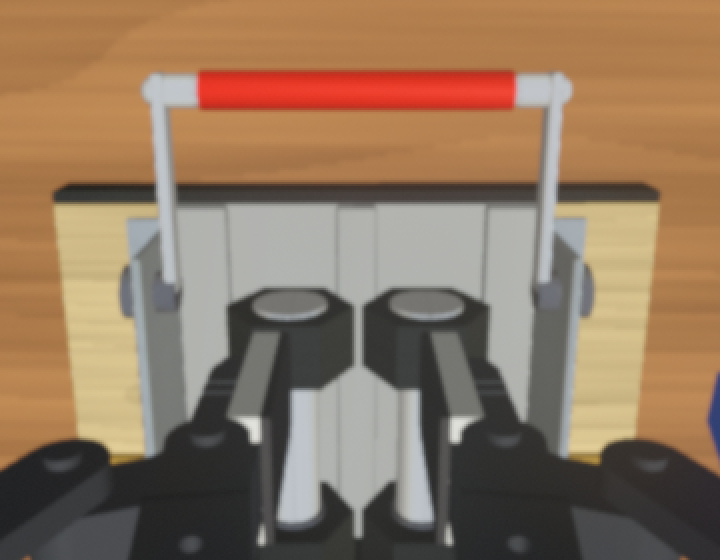

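Both dumbbells sit square with their fronts level (head fronts at about row 290 in the 2x crop), and both hit the stop at TCP −88.4 as expected. Next is planning the keeper arc.

```bash
cat >> h.py <<'E'
def bar(q): return np.array([-95+95*np.cos(q),0,88+95*np.sin(q)])
def zt(l): l=np.radians(l); return np.array([np.sin(l),0,-np.cos(l)])
E
python3 - <<'E'
from h import *
for f in(1,-1):
  for q,ls in((3.065,(0,10)),(2.5,(0,10,20)),(2,(10,20,30)),(1.57,(20,30,38)),(1.1,(30,38)),(.6,(30,35,40)),(0,(30,35,40))):
    for l in ls:
      k=r.ik(W(bar(q)+17*zt(l)),ori(l,'x',f)); print(f,q,l,None if k is None else np.round(k,2).tolist())
E
```

```text
1 3.065 0 [0.05, 0.1, 0.06, 2.05, -0.01, 1.0, 0.12]
1 3.065 10 [0.08, -0.02, 0.04, 2.18, -0.03, 0.81, 0.15]
1 2.5 0 [0.04, 0.08, 0.06, 1.96, -0.01, 1.11, 0.11]
1 2.5 10 [0.07, -0.04, 0.04, 2.09, -0.02, 0.92, 0.13]
1 2.5 20 [0.13, -0.15, 0.0, 2.22, -0.07, 0.73, 0.19]
1 2 10 [0.05, 0.0, 0.06, 1.98, -0.02, 0.99, 0.12]
1 2 20 [0.1, -0.1, 0.02, 2.11, -0.06, 0.79, 0.16]
1 2 30 [0.18, -0.2, -0.03, 2.25, -0.15, 0.58, 0.25]
1 1.57 20 [0.06, -0.03, 0.05, 2.02, -0.05, 0.8, 0.15]
1 1.57 30 [0.14, -0.12, -0.01, 2.16, -0.12, 0.58, 0.22]
1 1.57 38 [0.2, -0.17, -0.06, 2.27, -0.26, 0.4, 0.36]
1 1.1 30 [0.08, -0.01, 0.04, 2.09, -0.11, 0.55, 0.2]
1 1.1 38 [0.14, -0.06, -0.02, 2.19, -0.24, 0.36, 0.33]
1 0.6 30 [0.02, 0.1, 0.09, 2.04, -0.14, 0.48, 0.22]
1 0.6 35 [0.05, 0.07, 0.07, 2.11, -0.21, 0.36, 0.29]
1 0.6 40 [0.07, 0.05, 0.05, 2.18, -0.36, 0.24, 0.44]
1 0 30 [-0.02, 0.21, 0.13, 2.05, -0.22, 0.38, 0.29]
1 0 35 [0.0, 0.18, 0.11, 2.11, -0.35, 0.25, 0.43]
1 0 40 [0.08, 0.17, 0.04, 2.17, -0.69, 0.13, 0.78]
-1 3.065 0 None
-1 3.065 10 None
-1 2.5 0 None
-1 2.5 10 None
-1 2.5 20 [1.33, -0.25, -1.06, 2.19, -0.44, 0.78, -2.62]
-1 2 10 None
-1 2 20 [1.52, -0.24, -1.24, 2.08, -0.42, 0.83, -2.65]
-1 2 30 [1.11, -0.26, -0.85, 2.22, -0.54, 0.63, -2.55]
-1 1.57 20 None
-1 1.57 30 [1.29, -0.18, -1.06, 2.13, -0.45, 0.62, -2.64]
-1 1.57 38 [1.09, -0.22, -0.85, 2.24, -0.68, 0.47, -2.42]
-1 1.1 30 None
-1 1.1 38 [1.52, -0.11, -1.32, 2.16, -0.57, 0.4, -2.51]
-1 0.6 30 [-0.91, 0.16, 1.09, 2.07, -0.44, 0.52, -2.66]
-1 0.6 35 [-0.94, 0.1, 1.1, 2.14, -0.46, 0.39, -2.62]
-1 0.6 40 [-0.97, 0.05, 1.12, 2.2, -0.58, 0.26, -2.49]
-1 0 30 [1.12, 0.47, -1.17, 2.01, 0.82, 0.51, 2.61]
-1 0 35 [1.15, 0.43, -1.16, 2.08, 0.94, 0.39, 2.5]
-1 0 40 [1.18, 0.42, -1.17, 2.14, 1.22, 0.28, 2.23]
```

```bash
python3 - <<'E'
from h import *
q0=3.065; lean=lambda q: float(np.interp(q,[1.3,q0],[34,0]))
tgt=lambda q:W(bar(q)+18*zt(lean(q)))
r.move_to(W(bar(q0)+[0,0,120]),ori(0,'x')); r.move_gripper(.6)
r.move_straight(tgt(q0),feed=.12); f0=np.array(r.get_wrist_force())
r.move_gripper(0,effort=25); print("grip",r.get_gripper_width()*85,r.get_gripper_force(),L(r.get_eef_pos()).round(1),(r.get_wrist_force()-f0).round(1),r.get_time_s())
for q in np.linspace(q0,.6,17)[1:]:
    r.move_straight(tgt(q),feed=.08,rot=ori(lean(q),'x')); f=np.array(r.get_wrist_force())-f0
    e=(np.array(r.get_eef_pos())-tgt(q))*1000
    print(round(q,2),f.round(1),e.round(1),round(r.get_gripper_width()*85,1))
    if np.linalg.norm(f)>30: print("STOP");break
c=r.capture("side"); cv2.imwrite("pics/s3.png",cv2.resize(c["frame"][130:345,250:480],None,fx=2.5,fy=2.5)); print(r.get_time_s())
E
```

```text
grip 16.697695006595023 25.67479759454727 [-189.2   -0.    77.7] [-0.2  0.1  1.4] 23.5333
2.91 [-4.  -1.2 -0.5] [-1.3 -0.  -0.3] 17.1
2.76 [-8.9 -1.5  2.5] [-3.9 -0.  -1.5] 16.9
2.6 [-17.7  -0.5   4.9] [-7.9 -0.  -3.5] 17.1
2.45 [-31.8  -1.3  11.3] [-13.3  -0.1  -6.2] 16.9
STOP
24.9333
```

View pics/s3.png

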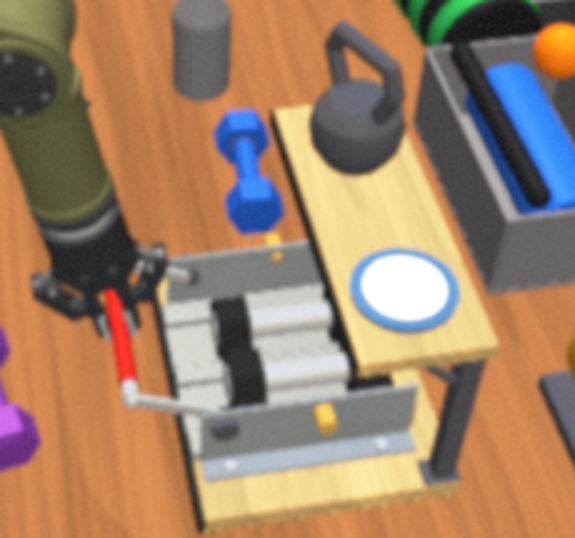

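The bar slipped in the pads: the TCP lags 13 mm and the bar sits at the fingertips near q≈2.7. I'll relax, open to a loose cage and measure the bar's −y end from both fixed views.

```bash
cat >> h.py <<'E'
def barq():
    C={n:r.capture(n) for n in("scene","side")}; E={}
    for n in C:
        c=C[n]; m=red(c["frame"]); p=np.argwhere(m)[:,::-1].astype(float)
        X=proj(c,W((-95,0,110)))[0]; p=p[np.linalg.norm(p-X,axis=1)<75]  # near the shelf only
        s=proj(c,W((-95,-70,110)))[0]-X; k=p@s/np.linalg.norm(s); E[n]=p[k>k.max()-2.5].mean(0)
    X,e=tri(C["scene"],E["scene"],C["side"],E["side"]); l=L(X); return np.arctan2(l[2]-88,l[0]+95),l.round(1),round(e*1000,1),np.hypot(l[2]-88,l[0]+95).round(1)
E
python3 - <<'E'
from h import *
print(barq(),L(r.get_eef_pos()).round(1))
r.move_straight(r.get_eef_pos(),feed=.05); print(r.get_wrist_force().round(1),L(r.get_eef_pos()).round(1))
r.move_gripper(.35); print(r.get_wrist_force().round(1),L(r.get_eef_pos()).round(1),r.get_gripper_width()); print(barq(),r.get_time_s())
E
```

```text
(np.float64(2.65425410718356), array([-176.3,  -58.3,  131.1]), np.float64(3.7), np.float64(92.0)) [-177.7   -0.   124.9]
[-0.7  0.3 -6.8] [-178.6   -0.   123.9]
[-0.5  0.1  0.4] [-176.1    0.   126.3] 0.35138499831091724
(np.float64(2.6313899690273947), array([-176. ,  -60.5,  133.4]), np.float64(5.2), np.float64(92.9)) 25.8583
```

```bash
cat > swing.py <<'E'
from h import *
q0=2.64; lean=lambda q: float(np.interp(q,[1.5,2.4,q0],[34,22,16]))
yt=lambda l: np.array([np.cos(np.radians(l)),0,np.sin(np.radians(l))])
tgt=lambda q,l,o=0:W(bar(q)+19*zt(l)+o*yt(l))
r.move_straight(tgt(q0,12),feed=.06,rot=ori(12,'x')); print(r.get_wrist_force().round(1),L(r.get_eef_pos()).round(1))
f0=np.array(r.get_wrist_force())
for q in np.linspace(q0,1.2,11):
    l=lean(q); r.move_straight(tgt(q,l,5),feed=.07,rot=ori(l,'x')); f=np.array(r.get_wrist_force())-f0
    e=(np.array(r.get_eef_pos())-tgt(q,l,5))*1000
    print(round(q,2),f.round(1),e.round(1))
    if np.linalg.norm(f)>30: print("STOP");break
print(barq(),r.get_time_s())
E
python3 swing.py
```

```text
[-0.7 -0.3 -0.3] [-1.747e+02  1.000e-01  1.144e+02]
2.64 [-3.3  0.7 -2.3] [-1.1 -0.1 -0.6]
2.5 [-12.9  -0.4   4.7] [-4.3 -0.1 -2.3]
2.35 [-10.6   0.6   3.6] [-3.2 -0.  -1.9]
2.21 [-4.2  1.3  1.9] [-0.9  0.1 -0.4]
2.06 [-2.   0.9  0.5] [0.  0.1 0. ]
1.92 [ 0.4  0.5 -0.2] [0.4 0.  0.3]
1.78 [ 0.1  0.3 -0.1] [ 0.5 -0.   0.4]
1.63 [ 0.   0.6 -0.5] [ 0.4 -0.   0.4]
1.49 [-0.   0.1 -0.2] [0.2 0.  0.2]
1.34 [ 0.1  0.5 -1.1] [ 0.3  0.  -0. ]
1.2 [ 0.4  0.1 -0.4] [0.4 0.1 0.2]
(np.float64(1.1819879699552298), array([-61.3, -55.1, 170.4]), np.float64(4.6), np.float64(89.0)) 30.0583
```

```bash
cat > press1.py <<'E'
from h import *
l=36; o=ori(l,'x')
r.move_straight(W(bar(1.2)-30*zt(34)+3*np.array([.83,0,.56])),feed=.12); r.move_gripper(0,effort=40)
r.move_straight(W(bar(1.2)-22*zt(l)),feed=.1,rot=o); r.dwell(.1); f0=np.array(r.get_wrist_force()); print(barq())
tgt=lambda q:W(bar(q)-9*zt(l))
for q in np.r_[np.linspace(1.2,.24,9)]:
    r.move_straight(tgt(q),feed=.07,rot=o); f=np.array(r.get_wrist_force())-f0
    print(round(q,2),f.round(1),((np.array(r.get_eef_pos())-tgt(q))*1000).round(1))
    if np.linalg.norm(f)>15: print("STOP");break
print(barq(),r.get_time_s()); np.save("f0.npy",f0)
c=r.capture("side"); cv2.imwrite("pics/s4.png",cv2.resize(c["frame"][130:345,250:480],None,fx=2.5,fy=2.5))
E
python3 press1.py
```

```text
(np.float64(1.2443649880649186), array([-63.2, -64.3, 181.8]), np.float64(5.1), np.float64(99.1))
1.2 [0.  0.4 0.8] [-0.1  0.2 -0.7]
1.08 [-0.2  0.   0.2] [-0.2  0.  -0.6]
0.96 [0.3 0.7 0.2] [-0.2 -0.  -0.5]
0.84 [1.2 0.3 2.1] [-0.2  0.  -0.5]
0.72 [0.3 0.4 0.1] [-0.3  0.  -0.6]
0.6 [0.5 0.4 0.3] [-0.3  0.1 -0.7]
0.48 [0.3 0.7 0.6] [-0.3  0.1 -0.9]
0.36 [ 0.7  0.9 -0. ] [-0.3  0.1 -0.9]
0.24 [ 0.4  0.  -0.2] [-0.4  0.  -0.9]
(np.float64(0.3145691410253989), array([ -3.2, -62.8, 117.9]), np.float64(1.1), np.float64(96.5)) 34.425
```

View pics/s4.png

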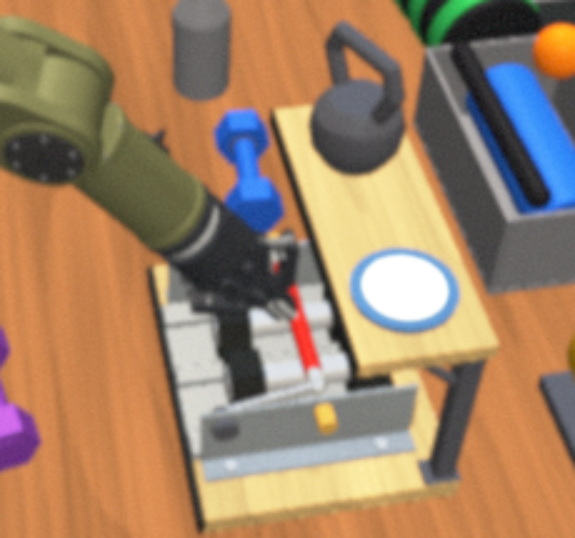

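The bar is under the closed fingertips at q≈0.3 and the gripper is clear of the ledge. Now pressing by feel.

```bash
cat > press2.py <<'E'
from h import *
l=36; f0=np.load("f0.npy"); tgt=lambda q:W(bar(q)-9*zt(l)); pk=0; q=.22
while q>-.12:
    r.move_straight(tgt(q),feed=.03); f=np.array(r.get_wrist_force())-f0; z=L(r.get_eef_pos())
    print(round(q,3),f.round(1),z.round(1)); pk=max(pk,f[2])
    if (pk>7 and f[2]<pk-4 and z[2]<102) or f[2]>24: break
    q-=.012 if q<.14 else .02
print("peak",pk,r.get_time_s())
E
python3 press2.py; python3 -c "
from h import *
print(barq())"
```

```text
0.22 [ 0.5  1.3 -0.1] [ -7.5  -0.  116.1]
0.2 [0.8 0.4 0.4] [ -7.3   0.  114. ]
0.18 [ 0.7 -0.2 -0.3] [ -6.9   0.  112.1]
0.16 [ 0.8 -0.3  0.6] [ -6.6   0.  110.2]
0.14 [ 0.1 -0.1  0.8] [ -6.2   0.  108.4]
0.12 [ 0.4 -0.2  0.2] [ -6.   -0.  106.5]
0.108 [-1.4  0.2  3.1] [ -5.7  -0.  105.8]
0.096 [-5.4  0.6  6.3] [ -5.5  -0.  105.1]
0.084 [-3.8  1.4  7.1] [ -5.3  -0.  104.1]
0.072 [-3.5  1.6  4.7] [ -5.2  -0.  102.9]
0.06 [-1.1  0.6  3.5] [ -5.   -0.  101.6]
0.048 [0.5 0.3 2.4] [ -5.1  -0.  100. ]
peak 7.095948440383385 37.475
(np.float64(0.1264008362475876), array([ 1.000e-01, -6.240e+01,  1.001e+02]), np.float64(1.3), np.float64(95.9))
```

```bash
python3 - <<'E'
from h import *
l=36; f0=np.load("f0.npy"); tgt=lambda q:W(bar(q)-9*zt(l)); q=.048; lo=0
while q>-.1:
    q-=.008; r.move_straight(tgt(q),feed=.03); f=np.array(r.get_wrist_force())-f0; z=L(r.get_eef_pos())
    print(round(q,3),f.round(1),z.round(1)); lo+=abs(f[2])<1.2
    if lo>=2 or f[2]>18: break
print(barq(),r.get_time_s())
E
```

```text
0.04 [-0.8  0.5  4.1] [-5.1 -0.1 99.3]
0.032 [0.9 0.4 2.6] [-5.2 -0.1 98.3]
0.024 [0.6 0.8 1.6] [-5.7  0.  97. ]
0.016 [0.1 0.5 0.3] [-5.9  0.1 96. ]
0.008 [-0.3  0.5  0.1] [-5.6  0.1 95.6]
(np.float64(0.08094081319669974), array([ -0.6, -62.6,  95.7]), np.float64(0.8), np.float64(94.7)) 38.925
```

```bash
python3 - <<'E'
from h import *
l=36; f0=np.load("f0.npy"); tgt=lambda q:W(bar(q)-9*zt(l)); q=.008
while q>-.08:
    q-=.008; r.move_straight(tgt(q),feed=.03); f=np.array(r.get_wrist_force())-f0; z=L(r.get_eef_pos())
    print(round(q,3),f.round(1),z.round(1))
    if f[2]>6: break
r.move_straight(W(bar(0)-60*zt(l)),feed=.1); r.move_straight(W((-110,0,230)),feed=.15); r.move_straight(W((-190,0,330)),feed=.2)
print(barq(),r.get_time_s())
c=r.capture("side"); a=cv2.resize(c["frame"][180:345,290:480],None,fx=2,fy=2)
c=r.capture("scene"); b=cv2.resize(c["frame"][150:315,200:390],None,fx=2,fy=2); cv2.imwrite("pics/f5.png",np.hstack([a,b]))
E
```

```text
0.0 [0.3 0.7 0.3] [-5.3  0.  95.2]
-0.008 [-1.5  1.1  3. ] [-5.2 -0.  94.8]
-0.016 [-6.8  1.   7.6] [-5.1 -0.  94.6]Traceback (most recent call last):
  File "<stdin>", line 7, in <module>
station.Unreachable: the arm cannot follow that straight line within its joint ranges
```

```bash
python3 - <<'E'
from h import *
print(L(r.get_eef_pos()).round(1),r.get_wrist_force().round(1))
for p,l in (((-35,0,145),36),((-90,0,190),30),((-150,0,300),10)):
    if L(r.get_eef_pos())[0]>p[0]+3: r.move_straight(W(p),feed=.12,rot=ori(l,'x'))
print(L(r.get_eef_pos()).round(1),barq(),r.get_time_s())
c=r.capture("side"); a=cv2.resize(c["frame"][180:345,290:480],None,fx=2,fy=2)
c=r.capture("scene"); b=cv2.resize(c["frame"][150:315,200:390],None,fx=2,fy=2); cv2.imwrite("pics/f5.png",np.hstack([a,b]))
E
```

```text
[-1.102e+02  1.000e-01  2.290e+02] [ 0.1 -0.5 -0.8]
[-1.503e+02  1.000e-01  2.984e+02] (np.float64(0.08094081319669974), array([ -0.6, -62.6,  95.7]), np.float64(0.8), np.float64(94.7)) 42.225
```

View pics/f5.png

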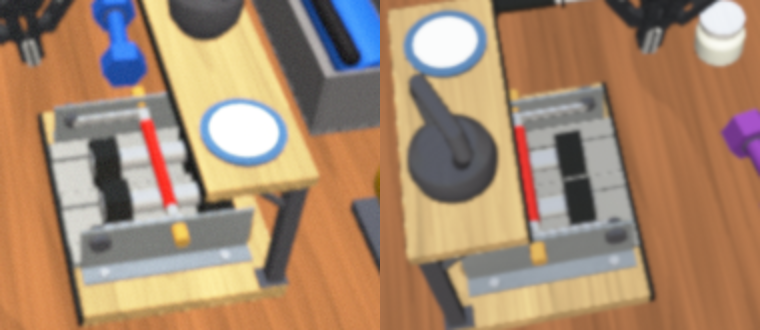

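The picture shows the bar lying across both handles, level with the arms inside the cheeks. Its measured position didn't change when I pressed it against the hard stop or after release. Dumbbells, kettlebell and coaster are in place, so I'm handing in.

```bash
python3 -c "
from station import r
print(r.finish_job())"
```

```text
the job is handed in; nothing more can be done
None
```

The job is handed in at about 42 s: both dumbbells are square against the rear stop, and the keeper is pressed home (about 7 N peak felt, stop touched at about 8 N). The last pictures show the ledge, kettlebell and coaster undisturbed; the bar slipped once in the grip while lifting (about 33 N wrist force), so I finished the swing with it loosely caged.

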